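# Wind a phone-repair holder shut with its loose crank

### The arm

A 7-joint arm with a two-finger parallel gripper is mounted at the origin on the work surface. World frame = base frame: x ahead of the robot, y to its left, z up, the work surface at z = 0. Lengths are in m, angles in rad, forces in N, time in s.
With the tool pointing down it reaches from about 0.4 to 0.85 m from the base axis. Payload 10.4 kg.
Tool frame: the origin (TCP) lies midway between the tips of the shut fingers; the grasp point (between the pads) lies 19 mm behind it; z points along the fingers, y is the direction in which the jaws open and shut (so a half turn about z gives the same grasp; the last joint's range is limited). The gripper opens to 85 mm and grips with 20 to 120 N. Pads are 22 mm wide; open, the fingers measure 114 mm over their backs; the gripper's body (76 mm by 85 mm) begins 54 mm behind the grasp point. The pads swing forward as they close: fully open they stand 13 mm farther back than shut.
Start: joints at [-1.141, 0.332, -0.065, 1.46, 0.022, 1.35, -0.088], TCP at [0.273, 0.562, 0.231] pointing down, gripper open.
Joint ranges: [-2.6, 2.6], [-0.5, 2.12], [-1.47, 1.34], [0.16, 2.42], [-1.27, 4.41], [0.06, 2.06], [-2.6, 2.6]. Speed limits (rad/s): [2.22, 2.22, 2.79, 2.79, 3.14, 3.14, 3.14].

### API

Orientations are given as a unit quaternion [x, y, z, w].
In Python, from workcell import manip, camera, camera_info, workorder, nets gives the robot as it stands.
- The arm moves only by the tool apply_moves, never from a script. Its argument "commands" is a list of rows, each a list of 5 numbers: the shift along the tool's x, y, z in m, then the turn about the tool's z in degrees, then the gripper command: -1 is fully open, 1 is shut, values between are in proportion. A call has 1 to 5 rows; each row shifts and turns the pose as measured when the row begins, along the tool's axes as they then stand; what a row does not reach is not made up. A row lasts 1/12 s, in which the tool goes at most 41.7 mm and 7.16 degrees, less where a joint would pass 70% of its speed; a pose out of reach is approached as far as the arm can. A call is refused whole if a number of a shift passes 0.0417 or a number of a turn 7.16, either way. A call with a gripper value outside its range is refused whole. The fingers move at their own pace and stop on an object; "squeeze" is the grip in N (left out, the last holds). Time passes only in rows, so rows that do not move let the fingers close. It gives the time, the measured TCP pose, the force and the opening at its end, in the units of the state.
- manip.get_obs(): the state, without advancing time (a new reading comes with each control period).
- camera(name): name is "side" or "top" or "wrist"; returns (picture, depth): 400x640x3 uint8, red, green, blue; 400x640 float32, m along the optical axis (not along the pixel's ray), 0 where there is no reading.
- camera_info(name): a dict with "camera_matrix" (3x3 intrinsics, pixels), "xyz" and "rotation" of the camera in the world; the wrist camera has in their place "T_tool_cam" (4x4, takes a point from camera to tool coordinates, whose origin is the TCP and whose axes are the flange's). Camera axes: x right, y down, z forward; pixel columns grow to the right and rows downward; lengths in m; the calibration is good to about 2 mm. A picture is of the moment at which its call begins: read the wrist's pose just before it. camera_info takes no time and is no camera call.
- workorder.hand_in(): hands the job in, once; it reports no verdict.
Trained networks look in the newest picture that a camera, given by its name, has taken for a name from the list of things; names that differ only in an ending like _2 or _b are one class to them, and where a whole thing is asked for, a point or a joint stands for the part that bears it (a point fixed in the world has none). Each returns a list of dicts, best first, with "conf" (0 to 1); they miss things now and then, are a little off and sometimes report something else, mostly with a low value. They report only what shows in the picture. A call takes as long as a camera call. They do not tell look-alikes from the thing itself.
- nets.look_for(camera, thing): "rect" ([left, top, width, height] in pixels, round what is visible of it).
- nets.place_of(camera, thing): "xy" ([column, row] in pixels: a listed point, or the origin of a listed thing).
The state is a dict: "clock": time; "joint_pos": joint angles; "joint_velocities": joint speeds; "tau": joint torques, N m; "position": TCP position; "ee_rot": TCP orientation; "ft_force": force on the tool from outside, world axes, zero at the start; "torque": the same for the moment, N m; "grip_width": opening from 0.0 (shut) to 1.0 (fully open).
Only numpy, scipy, OpenCV 4.12 (cv2) and the standard library are available. Lean on these libraries where they do the work, as an engineer would, in place of code of your own. Each camera call takes 0.05 s, during which the arm holds its last target. There are 200 camera calls.

### The job

Clamp the opened phone in the bench holder: pick up the loose crank, set it fully down on the square end of the holder's shaft, and wind it clockwise until the sprung jaw has come across and grips the phone firmly against the fixed jaw. Keep the crank down on the square all the while you wind, do not push the carriage or jaw by hand, do not force the crank once the springs are squeezed home, and leave the crank standing on the shaft. Do not upset the bottle, spool or screwdriver.

Things in the scene. Friction and masses are not known exactly. Their poses are not given: they have to be found in the camera images.
- holder: Clamping holder fixed to the bench: dark steel base 170 x 260 x 12 mm, two flat rails along its y (tops at z = 26 mm). Origin: centre of the underside, z up. Fixed jaw across the -y end; grey pinion housing on the -x side (x -145 to -92, y -90 to -30, top 48 mm incl. screw heads at 49 mm). Nothing on it but the shaft and its collar is higher than 49 mm.
- fixed_jaw (a point): Middle of the fixed aluminium jaw's clamping face, at y = -108 mm and z = 34 mm of the holder; the face looks to the holder's +y. The jaw is 150 mm long along x, its top at 42 mm. Axes as the holder's.
- shaft (a point): Foot of the square shaft end, on its vertical axis (x -116, y -60, z 56 mm of the holder; axes as the holder's, does not turn). Steel square 14 x 14 mm, 16 mm high above this point, the last 2.5 mm relieved to 12 x 12 mm. Round collar, 28 mm across, below it: the fitted hub rests on it. The square may stand at any angle at the start: no reading tells it, it must be seen or felt.
- shaft_tip (a point): Top centre of the square, 16 mm above shaft. Clockwise seen from above brings the carriage in by pinion and rack, 25 mm a turn; three to four turns in all. It turns stiffly (friction about 0.12 N m, 2.4 N at the crank's handle) and stays where it is left, holding up to about 30 N at the jaw (squeezed harder, it eases back to that when let go).
- carriage: Moving aluminium carriage on the rails, 156 x 20 mm, top at 42 mm. Origin on its centre line, level with the holder's underside; axes as the holder's. Starts at y = 57 to 82 mm of the holder, moves towards -y; is at y = -12 mm when the jaw just touches a phone lying home against the fixed jaw.
- jaw: Sprung jaw plate, 130 x 6 x 12 mm, ahead of the carriage. Origin: middle of its clamping face (looks to the holder's -y), 24 mm ahead of the carriage's origin, at z = 34 mm. It can give way up to 8 mm towards the carriage: starts at 10 N, 6.5 N more per mm, 62 N at the end, then solid. A firm grip is 2 to 6 mm of squeeze, felt at the handle as 2 to 4 N on top of the friction.
- phone: Loose phone, 150 x 72 x 9 mm, 0.17 kg, dark frame with the back cover off (battery, green board, shields show). Origin: centre of its underside; x along its length, z up. It lies on the rails, length along the holder's x, 5 to 13 mm short of the fixed jaw and a little askew; the jaw pushes it home and squares it.
- crank: Loose steel crank, 0.2 kg, flat on the mat, socket down. Origin: centre of the hub's underside; x along the arm, z up. Hub 30 x 30 x 30 mm, sides along x and y; in its underside a 15.6 mm square socket, same sides, 18 mm deep. Arm 16 mm wide, 9 thick, level with the underside, ends at x = 59 mm. Fitted, its origin is at shaft; it goes on within 7 degrees of square and 0.8 mm of centre.
- crank_grip (a point): Point on the axis of the crank's handle, 50 mm from the hub's axis and 32 mm above the hub's underside, a good place to grip. The handle is a black sleeve 20 mm across, upright, from 11.5 to 51.5 mm above the underside (pin head to 54 mm), and revolves freely. Axes as the crank's.
- bottle: Loose white solvent bottle, 50 mm across, 160 mm high, 0.18 kg, standing. Origin: centre of its underside. It and the crank are on opposite sides of the holder, either way round.
- spool: Loose spool of copper wire lying flat, 60 mm across, 24 mm high. Origin: centre of its underside.
- driver: Loose screwdriver lying on the mat, 150 mm long along its x.
Mind the look-alikes: they are no part of the job. What is shaped like the crank but red is not meant. Of the things that look like the phone, the largest one is meant.

How it is judged:
On the way, in this order (a step that is already met when the one before it is completed fails the run):
1. the crank is fully down on the square, before the carriage has been moved in (horizontal distance between crank and shaft below 0.004 m and z of crank in the frame of shaft between -0.005 and 0.005 m and angle between crank's own z axis and vertical below 0.15 rad and y of carriage in the frame of holder above 0.045 m), for 0.2 s.
2. wound by the crank, the carriage is two turns in or more with the crank still down on the square (y of carriage in the frame of holder below 0.007 m and z of crank in the frame of shaft below 0.008 m and horizontal distance between crank and shaft below 0.005 m), for 0.1 s.
At the end, for the whole second after the job is handed in: The phone lies flat on the rails, against the fixed jaw (within 3 mm, square within 0.03 rad), held by the sprung jaw with more than 12 N; the crank stands on the square shaft end, its hub within 5 mm of the collar and upright within 0.15 rad; all at rest (contact force between jaw and phone above 12 N and angle between the x axis of phone and the x axis of holder, either way round below 0.03 rad and angle between phone's own z axis and vertical below 0.05 rad and y of phone in the frame of holder below -0.069 m and z of phone in the frame of holder below 0.031 m and horizontal distance between crank and shaft below 0.004 m and z of crank in the frame of shaft below 0.005 m and angle between crank's own z axis and vertical below 0.15 rad and linear speed of each of crank, phone below 0.02 m/s); the robot touches nothing.
It fails at once if the crank rides up or comes off the square while the carriage is being wound in (y of carriage in the frame of holder below 0.045 m and (z of crank in the frame of shaft above 0.01 m or horizontal distance between crank and shaft above 0.01 m)).
It fails at once if the carriage or jaw is pushed by hand (contact force between any of the fingers, the arm and carriage above 3 N).
It fails at once if the phone is squeezed with more than 160 N (the crank forced after the springs are home) (contact force between jaw and phone above 160 N).
It fails at once if the bottle is knocked over or shifted by more than 40 mm (angle between bottle's own z axis and vertical above 0.5 rad or distance of bottle from where it was at the start of the episode above 0.04 m).
It fails at once if the spool or the screwdriver is shifted by more than 40 mm (distance of any of spool, driver from where it was at the start of the episode above 0.04 m).
It also fails if it takes over 72 s, if anything falls off the work surface, if the arm or the gripper's body presses on something with over 40 N, if the wrist force passes 120 N, or if a joint passes its speed limit or range.

## Working session

There is one attempt and no reset: what is moved stays moved. The work goes in short steps, Python scripts to look and compute and a tool call to move; the robot and the scene stay as the last step left them, time stands still between calls to the robot, and variables do not carry over. Pictures are saved under pics/ and viewed, about 8 in all and at most 12, crops included, and the job is handed in when it is done.

Besides the shell and the picture viewer there is one more tool, called after "Emit:" as a command line: name --pt "numbers of a row" for each row, then --argument value for the rest. apply_moves: Moves the arm, as the interface text tells. Its arguments: {"type":"object","properties":{"commands":{"type":"array","items":{"type":"array","items":{"type":"number"}}},"squeeze":{"type":"number"}},"required":["commands"]}

```bash
mkdir -p pics; cat > h.py <<'E'
import numpy as np, cv2
from scipy.spatial.transform import Rotation as R
from workcell import manip, camera, camera_info, workorder, nets
def pose():
    o=manip.get_obs(); return np.array(o["position"]),R.from_quat(o["ee_rot"]).as_matrix(),o
def cam(name):
    p,M,o=pose(); im,d=camera(name); i=camera_info(name); K=np.array(i["camera_matrix"])
    if name=="wrist":
        T=np.array(i["T_tool_cam"]); Rc=M@T[:3,:3]; c=p+M@T[:3,3]
    else:
        Rc=np.array(i["rotation"]); Rc=Rc if Rc.shape==(3,3) else R.from_quat(Rc).as_matrix(); c=np.array(i["xyz"])
    return im,d,K,Rc,c
def ray(uv,K,Rc): return Rc@np.linalg.solve(K,[uv[0],uv[1],1.])
def at_z(uv,z,K,Rc,c):
    r=ray(uv,K,Rc); return c+r*(z-c[2])/r[2]
def at_d(uv,d,K,Rc,c):
    u,v=int(round(uv[0])),int(round(uv[1])); w=d[v-2:v+3,u-2:u+3]; w=w[w>0]
    return c+ray(uv,K,Rc)*np.median(w) if len(w) else None
def proj(P,K,Rc,c):
    q=K@(Rc.T@(np.array(P)-c)); return q[:2]/q[2]
def save(im,f): cv2.imwrite("pics/"+f,cv2.cvtColor(im,cv2.COLOR_RGB2BGR))
E
python3 - <<'E'
from h import *
np.set_printoptions(precision=4,suppress=True)
p,M,o=pose(); print(p,M,o["ft_force"],o["clock"])
for n in ["top","side"]:
    im,d,K,Rc,c=cam(n); save(im,n+"0.png"); print(n,K[0],c,Rc.tolist())
    for t in ["holder","fixed_jaw","shaft","shaft_tip","carriage","phone","crank","crank_grip","bottle","spool","driver"]:
        for r in nets.place_of(n,t)[:3]:
            print(t,np.round(r["xy"],1),round(r["conf"],2),at_d(r["xy"],d,K,Rc,c))
E
```

```text
[0.2733 0.5617 0.2305] [[-0.8992  0.4375 -0.0006]
 [ 0.4375  0.8992 -0.0014]
 [-0.     -0.0015 -1.    ]] [ 0.8042 -0.0659 -0.1195] 0.0
top [422.7321   0.     322.9008] [ 0.4016 -0.0115  1.2426] [[0.002788677931000552, -0.9895556962109343, 0.14412406937042216], [-0.9999176378680642, -0.0009538036095272573, 0.012798739743641915], [-0.012527599760056865, -0.14414789056787325, -0.9894768541452015]]
holder [312.3 169.6] 0.55 [0.6562 0.0359 0.0164]
fixed_jaw [350.6 164.9] 0.88 [ 0.6644 -0.0759  0.044 ]
shaft [339.7 202.2] 0.83 [ 0.5518 -0.0433  0.0731]
shaft_tip [298.3 170.7] 0.62 [0.6521 0.0771 0.0202]
shaft_tip [338.5 198.4] 0.59 [ 0.566  -0.0406  0.0476]
carriage [436.2 172.1] 0.63 [ 0.6465 -0.3262  0.0277]
carriage [293.5 176.2] 0.57 [0.6308 0.089  0.045 ]
phone [335.5 165.5] 0.93 [ 0.6636 -0.0323  0.0395]
phone [379.3 225.1] 0.82 [ 0.4927 -0.1599  0.0114]
phone [391.5 132.7] 0.71 [ 0.7703 -0.201   0.011 ]
crank [252.9 223.6] 0.74 [0.4948 0.2049 0.0326]
crank [313.5 169.2] 0.69 [0.6575 0.0324 0.016 ]
crank [264.3 262.9] 0.61 [0.3835 0.1694 0.0339]
crank_grip [276.5 256.8] 0.79 [0.4007 
[... 793 characters left out ...]
.3 225.3] 0.58 [ 0.5474 -0.0409  0.0743]
carriage [313.5 204. ] 0.61 [0.6219 0.0701 0.041 ]
phone [349.4 224.6] 0.81 [ 0.6499 -0.0522  0.0397]
phone [427.  251.7] 0.76 [ 0.7715 -0.2129  0.0094]
crank [216.1 184.1] 0.84 [0.4517 0.3388 0.0166]
crank [218.3 220.4] 0.62 [0.3815 0.1605 0.026 ]
crank [246.5 206.3] 0.52 [0.4794 0.1939 0.0127]
crank_grip [224.5 224.5] 0.93 [0.3827 0.1216 0.038 ]
crank_grip [230.  171.3] 0.65 [0.4996 0.3375 0.0467]
crank_grip [236.2 191.9] 0.61 [0.4779 0.2536 0.0277]
bottle [334.9 345.2] 0.89 [ 0.4022 -0.3212  0.044 ]
bottle [431.5 301.8] 0.59 [ 0.6445 -0.3396  0.0276]
spool [431.1 306. ] 0.58 [ 0.6361 -0.3465  0.0265]
driver [294.9 165.6] 0.66 [0.7169 0.3159 0.0092]
```

```bash
python3 - <<'E'
import cv2
a=cv2.imread("pics/top0.png")[100:300,170:470]
cv2.imwrite("pics/topc.png",cv2.resize(a,None,fx=2.66,fy=2.66,interpolation=2))
E
```

```text
(no output)
```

View pics/topc.png

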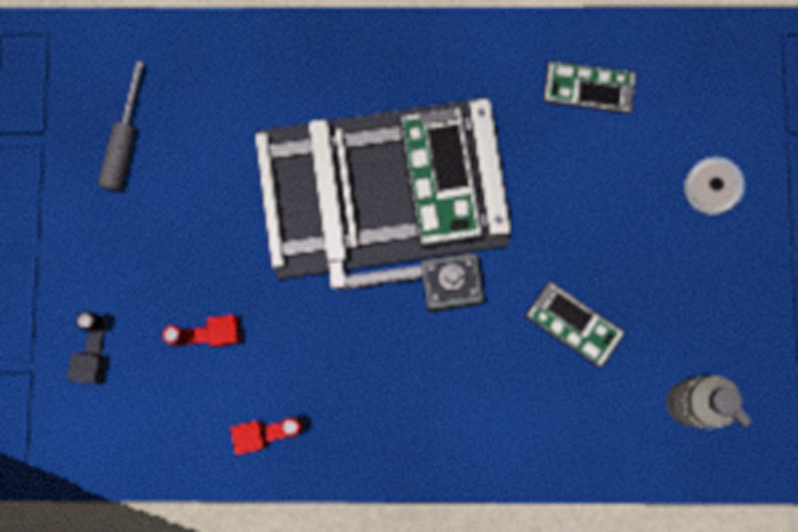

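Top view, in crop pixels at 2.66x scale with offset (170,100):
- **Cranks:** three are crank-shaped. The dark steel one has its hub at crop (87,368), full-picture (203,238), and its handle at (88,320). It is the one meant. The two red ones at (222,330) and (248,437) are look-alikes.
- **Phone:** the board in the holder at (450,180) is the largest, so it is the one meant.
- **Shaft:** at (453,278).

I'll go above the dark crank for a close look.

```bash
cat >> h.py <<'E'
def plan(target,yawdeg=None,step=0.038,g=-1,tmax=6.8):
    """rows toward TCP target; yawdeg = world heading of tool y"""
    p,M,o=pose(); t=np.array(target,float)
    y0=np.degrees(np.arctan2(M[1,1],M[0,1])); yaw=y0 if yawdeg is None else yawdeg
    dt=-((yaw-y0+180)%360-180)   # tool z down
    d=t-p; n=int(max(np.ceil(np.linalg.norm(d)/step),np.ceil(abs(dt)/tmax),1))
    print("at",np.round(p,4),"yaw",round(y0,2),"clock",o["clock"],"F",np.round(o["ft_force"],1),"n",n)
    for k in range(n):
        A=M@R.from_euler('z',dt*k/n,degrees=True).as_matrix()
        print([*[float(round(x,4)) for x in A.T@(d/n)],round(dt/n,2),g])
E
python3 - <<'E'
from h import *
print(np.round(camera_info("wrist")["T_tool_cam"],4),np.round(camera_info("wrist")["camera_matrix"],1))
plan([0.46,0.34,0.2],90)
E
```

```text
[[ 7.000e-04 -9.515e-01 -3.075e-01  7.790e-02]
 [ 1.000e+00  8.000e-04 -4.000e-04 -8.000e-04]
 [ 6.000e-04 -3.075e-01  9.515e-01 -1.429e-01]
 [ 0.000e+00  0.000e+00  0.000e+00  1.000e+00]] [[291.5   0.  316.8]
 [  0.  291.5 199.3]
 [  0.    0.    1. ]]
at [0.2734 0.562  0.2314] yaw 64.06 clock 1.2 F [ 0.3  0.1 -0.3] n 8
[-0.0331, -0.0148, 0.0039, np.float64(-3.24), -1]
[-0.0322, -0.0166, 0.0039, np.float64(-3.24), -1]
[-0.0312, -0.0184, 0.0039, np.float64(-3.24), -1]
[-0.0301, -0.0201, 0.0039, np.float64(-3.24), -1]
[-0.029, -0.0218, 0.0039, np.float64(-3.24), -1]
[-0.0277, -0.0234, 0.0039, np.float64(-3.24), -1]
[-0.0263, -0.0249, 0.0039, np.float64(-3.24), -1]
[-0.0249, -0.0264, 0.0039, np.float64(-3.24), -1]
```

Emit:
apply_moves --pt "-0.033 -0.015 0.004 -3.24 -1" --pt "-0.032 -0.0166 0.004 -3.24 -1" --pt "-0.031 -0.0184 0.004 -3.24 -1" --pt "-0.03 -0.02 0.004 -3.24 -1" --pt "-0.029 -0.022 0.004 -3.24 -1"

```text
clock: 1.62
position: [0.3853, 0.4273, 0.2103]
ee_rot: [0.071, 0.997, 0.002, -0.002]
ft_force: [0.7, 1.0, 1.1]
grip_width: 0.999
```

Emit:
apply_moves --pt "-0.028 -0.0235 0.004 -3.24 -1" --pt "-0.026 -0.025 0.004 -3.24 -1" --pt "-0.025 -0.0265 0.004 -3.24 -1" --pt "0 0 0 0 -1"

```text
clock: 1.95
position: [0.4659, 0.334, 0.1971]
ee_rot: [-0.015, 1.0, 0.001, -0.0]
ft_force: [1.1, -1.1, -0.2]
grip_width: 1.001
```

```bash
python3 - <<'E'
from h import *
im,d,K,Rc,c=cam("wrist"); save(im,"w1.png"); np.savez("w1.npz",im=im,d=d,K=K,Rc=Rc,c=c)
p,M,o=pose(); print(p,M[:,1])
for t in ["crank","crank_grip"]:
    for r in nets.place_of("wrist",t)[:3]: print(t,r,at_d(r["xy"],d,K,Rc,c))
E
```

```text
[0.46371079 0.33702433 0.19747358] [-0.02996013  0.99954191  0.00428525]
crank {'xy': [208.7, 194.4], 'conf': 0.84} [0.48433509 0.21503791 0.03361679]
crank {'xy': [174.3, 92.5], 'conf': 0.76} [0.37993943 0.18947712 0.03288317]
crank {'xy': [334.2, 166.5], 'conf': 0.72} [0.44908978 0.35122086 0.03359719]
crank_grip {'xy': [109.7, 102.4], 'conf': 0.92} [0.39106593 0.13571506 0.05042184]
crank_grip {'xy': [329.7, 211.2], 'conf': 0.81} [0.4937648  0.34767949 0.0503882 ]
crank_grip {'xy': [250.9, 199.5], 'conf': 0.7} [0.48477501 0.26386078 0.0458537 ]
```

View pics/w1.png

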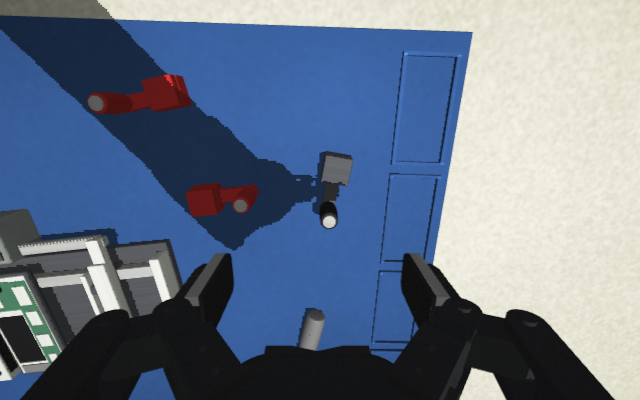

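The wrist view confirms the dark crank: hub at about (337,167), handle at (329,220). The red look-alikes are well to the left. Next I'll fit the hub top from depth.

```bash
cat >> h.py <<'E'
def cloud(d,K,Rc,c):
    v,u=np.mgrid[:d.shape[0],:d.shape[1]]
    P=np.linalg.solve(K,np.stack([u.ravel(),v.ravel(),np.ones(u.size)]))*d.ravel()
    return (Rc@P).T.reshape(*d.shape,3)+c
def patch(P,xy,r,z0,z1):
    m=(P[...,2]>z0)&(P[...,2]<z1)&(np.hypot(P[...,0]-xy[0],P[...,1]-xy[1])<r)
    q=P[m]; rc=cv2.minAreaRect((q[:,:2]*1000).astype(np.float32))
    return m,q,rc
E
python3 - <<'E'
from h import *
f=np.load("w1.npz"); P=cloud(f["d"],f["K"],f["Rc"],f["c"])
for nm,xy,r,a,b in [("hub",(.449,.35),.03,.024,.04),("handle",(.496,.347),.02,.046,.06)]:
    m,q,rc=patch(P,xy,r,a,b); print(nm,m.sum(),rc,q.mean(0),np.median(q[:,2]))
plan([.449,.351,.1],90)
E
```

```text
hub 796 ((453.6041259765625, 353.6678466796875), (29.99920082092285, 30.30959701538086), 81.60324096679688) [0.45261138 0.3534314  0.03302675] 0.03321517226620099
handle 279 ((502.24176025390625, 346.643798828125), (18.30795669555664, 17.998703002929688), 1.7476366758346558) [0.50099948 0.34619347 0.05512602] 0.05555411207085409
at [0.4605 0.3416 0.1978] yaw 92.0 clock 2.1 F [-0.2 -0.5  0.3] n 3
[0.0037, 0.0031, 0.0326, np.float64(0.67), -1]
[0.0037, 0.003, 0.0326, np.float64(0.67), -1]
[0.0037, 0.003, 0.0326, np.float64(0.67), -1]
```

```bash
python3 - <<'E'
from h import *
plan([.4536,.3537,.12],81.7)
E
```

```text
at [0.4605 0.3416 0.1978] yaw 92.0 clock 2.1 F [-0.2 -0.5  0.3] n 3
[0.0021, 0.0039, 0.026, np.float64(3.43), -1]
[0.0024, 0.0038, 0.026, np.float64(3.43), -1]
[0.0026, 0.0037, 0.026, np.float64(3.43), -1]
```

Emit:
apply_moves --pt "0.002 0.004 0.026 3.43 -1" --pt "0.0025 0.004 0.026 3.43 -1" --pt "0.0025 0.004 0.026 3.43 -1" --pt "0 0 0 0 -1" --pt "0 0 0 0 -1"

```text
clock: 2.52
position: [0.4495, 0.3631, 0.1206]
ee_rot: [0.071, 0.997, 0.006, -0.0]
ft_force: [0.3, -0.3, 0.2]
grip_width: 1.001
```

```bash
python3 - <<'E'
from h import *
im,d,K,Rc,c=cam("wrist"); save(im,"w2.png"); np.savez("w2.npz",im=im,d=d,K=K,Rc=Rc,c=c)
P=cloud(d,K,Rc,c)
print(pose()[0])
for nm,xy,r,a,b in [("hub",(.4536,.3537),.028,.024,.04),("handle",(.502,.3466),.02,.046,.06)]:
    m,q,rc=patch(P,xy,r,a,b); print(nm,m.sum(),rc,q.mean(0),np.median(q[:,2]))
plan([.4536,.3537,.01],81.7)
E
```

```text
[0.44907925 0.36313643 0.12041258]
hub 1270 ((452.9247741699219, 353.79095458984375), (29.729772567749023, 29.65369987487793), 81.80859375) [0.4515579  0.35413512 0.03291803] 0.03328483299098682
handle 476 ((502.2015075683594, 346.6083679199219), (18.286184310913086, 18.98650360107422), 30.028518676757812) [0.50005575 0.34726438 0.05465356] 0.05534447644992101
at [0.4491 0.3631 0.1204] yaw 81.85 clock 2.5667 F [-1.1 -0.4 -0.4] n 3
[-0.002, -0.0033, 0.0368, np.float64(0.05), -1]
[-0.002, -0.0033, 0.0368, np.float64(0.05), -1]
[-0.002, -0.0033, 0.0368, np.float64(0.05), -1]
```

Emit:
apply_moves --pt "-0.0025 -0.005 0.03 0 -1" --pt "-0.0025 -0.005 0.03 0 -1" --pt "0 0 0 0 -1" --pt "0 0 0 0 -1"

```text
clock: 2.9
position: [0.455, 0.3582, 0.067]
ee_rot: [0.066, 0.998, 0.01, 0.003]
ft_force: [-0.4, 1.1, 0.6]
grip_width: 0.998
```

```bash
python3 - <<'E'
from h import *
plan([.4529,.3538,.004],81.8)
E
```

```text
at [0.455  0.3582 0.067 ] yaw 82.4 clock 2.9 F [-0.4  1.1  0.6] n 2
[0.0009, -0.003, 0.0315, np.float64(0.3), -1]
[0.0009, -0.003, 0.0315, np.float64(0.3), -1]
```

Emit:
apply_moves --pt "0.001 -0.003 0.03 0.3 -1" --pt "0.001 -0.002 0.025 0.3 -1" --pt "0 0 0.003 0 -1" --pt "0 0 0 0 -1" --squeeze 50

```text
clock: 3.23
position: [0.4572, 0.3602, 0.0183]
ee_rot: [0.07, 0.997, 0.015, 0.007]
ft_force: [1.0, 0.6, 0.5]
grip_width: 0.998
```

```bash
python3 - <<'E'
from h import *
plan([.4529,.3538,.004],81.8); print(pose()[1])
E
```

```text
at [0.4572 0.3602 0.0183] yaw 82.01 clock 3.2333 F [1.  0.6 0.5] n 1
[0.0035, -0.0073, 0.014, np.float64(0.21), -1]
[[-0.99016938  0.13897953  0.01578876]
 [ 0.13939822  0.98979542  0.0295494 ]
 [-0.01152088  0.03145983 -0.99943862]]
```

Emit:
apply_moves --pt "0.002 -0.004 0.004 0 -1" --pt "0.002 -0.004 0.003 0 -1" --pt "0 -0.001 0.003 0 -1" --pt "0 0 0.003 0 -1" --pt "0 0 0 0 -1"

```text
clock: 3.65
position: [0.455, 0.3549, 0.0119]
ee_rot: [0.069, 0.997, 0.019, 0.01]
ft_force: [0.1, 0.6, -1.0]
grip_width: 0.998
```

```bash
python3 - <<'E'
from h import *
plan([.4529,.3538,.004],81.8); print(pose()[1])
E
```

```text
at [0.455  0.3549 0.0119] yaw 82.11 clock 3.65 F [ 0.1  0.6 -1. ] n 1
[0.0021, -0.0016, 0.0078, np.float64(0.31), -1]
[[-0.9902785   0.13721078  0.0228405 ]
 [ 0.13797745  0.98977017  0.03629376]
 [-0.01762695  0.03909241 -0.99908011]]
```

Emit:
apply_moves --pt "0 0 0 0 -1" --pt "0 0 0 0 -1" --pt "0 0 0 0 -1" --pt "0 0 0 0 -1" --pt "0 0 0 0 -1"

```text
clock: 4.07
position: [0.4555, 0.3553, 0.0128]
ee_rot: [0.069, 0.997, 0.019, 0.011]
ft_force: [-0.4, -0.2, 0.2]
grip_width: 1.001
```

```bash
python3 - <<'E'
from h import *
plan([.4529,.3538,.004],81.8); print(pose()[1])
E
```

```text
at [0.4555 0.3553 0.0128] yaw 82.12 clock 4.0667 F [-0.4 -0.2  0.2] n 1
[0.0025, -0.0022, 0.0086, np.float64(0.32), -1]
[[-0.99028233  0.13705096  0.02362064]
 [ 0.13786177  0.98975906  0.03702886]
 [-0.0183039   0.03992541 -0.999035  ]]
```

Emit:
apply_moves --pt "0.002 -0.001 0.008 0.3 -1" --pt "0.001 0 0.005 0 -1" --pt "0 0 0 0 -1"

```text
clock: 4.32
position: [0.4525, 0.3553, -0.0015]
ee_rot: [0.072, 0.997, 0.019, 0.011]
ft_force: [0.1, 0.7, -0.1]
grip_width: 1.005
```

```bash
python3 - <<'E'
from h import *
plan([.4533,.3545,.004],81.8); print(pose()[1][:,2])
E
```

```text
at [ 0.4525  0.3553 -0.0015] yaw 81.78 clock 4.3167 F [ 0.1  0.7 -0.1] n 1
[-0.001, -0.0005, -0.0055, np.float64(-0.02), -1]
[ 0.02389646  0.03731876 -0.99901765]
```

Emit:
apply_moves --pt "-0.0005 -0.0005 -0.005 0 -1" --pt "0 0 0 0 -1" --pt "0 0 0 0 0.2" --pt "0 0 0 0 1" --pt "0 0 0 0 1" --squeeze 50

```text
clock: 4.73
position: [0.4524, 0.3542, 0.0034]
ee_rot: [0.072, 0.997, 0.019, 0.01]
ft_force: [-0.0, -0.7, -0.3]
grip_width: 0.605
```

Emit:
apply_moves --pt "0 0 0 0 1" --pt "0 0 0 0 1" --pt "0 0 0 0 1"

```text
clock: 4.98
position: [0.4527, 0.3545, 0.004]
ee_rot: [0.072, 0.997, 0.019, 0.01]
ft_force: [0.2, 0.4, -2.3]
grip_width: 0.341
```

Emit:
apply_moves --pt "0 0 -0.02 0 1" --pt "0 0 -0.035 0 1" --pt "0 0 -0.04 0 1" --pt "0 0 -0.04 0 1" --pt "0 0 -0.04 0 1"

```text
clock: 5.4
position: [0.4429, 0.3433, 0.1735]
ee_rot: [0.072, 0.997, 0.011, 0.003]
ft_force: [0.1, 1.2, -1.1]
grip_width: 0.338
```

```bash
python3 - <<'E'
from h import *
print(pose()[1][:,2],pose()[2]["grip_width"])
plan([.63,-.04,.2],g=1)
E
```

```text
[ 0.00709429  0.02204782 -0.99973175] 0.33754051406770785
at [0.4429 0.3433 0.1735] yaw 81.79 clock 5.4 F [ 0.1  1.2 -1.1] n 12
[-0.02, -0.0293, -0.0028, np.float64(-0.0), 1]
[-0.02, -0.0293, -0.0028, np.float64(-0.0), 1]
[-0.02, -0.0293, -0.0028, np.float64(-0.0), 1]
[-0.02, -0.0293, -0.0028, np.float64(-0.0), 1]
[-0.02, -0.0293, -0.0028, np.float64(-0.0), 1]
[-0.02, -0.0293, -0.0028, np.float64(-0.0), 1]
[-0.02, -0.0293, -0.0028, np.float64(-0.0), 1]
[-0.02, -0.0293, -0.0028, np.float64(-0.0), 1]
[-0.02, -0.0293, -0.0028, np.float64(-0.0), 1]
[-0.02, -0.0293, -0.0028, np.float64(-0.0), 1]
[-0.02, -0.0293, -0.0028, np.float64(-0.0), 1]
[-0.02, -0.0293, -0.0028, np.float64(-0.0), 1]
```

Crank held (opening 29 mm) and tilt recovering. Carrying it over to look at the shaft.

Emit:
apply_moves --pt "-0.02 -0.03 -0.003 0 1" --pt "-0.02 -0.03 -0.003 0 1" --pt "-0.02 -0.03 -0.003 0 1" --pt "-0.02 -0.03 -0.003 0 1" --pt "-0.02 -0.03 -0.003 0 1"

```text
clock: 5.82
position: [0.5219, 0.1871, 0.1961]
ee_rot: [0.063, 0.998, 0.019, 0.007]
ft_force: [1.0, -0.3, -1.6]
grip_width: 0.344
```

Emit:
apply_moves --pt "-0.02 -0.03 -0.003 0 1" --pt "-0.02 -0.03 -0.003 0 1" --pt "-0.02 -0.03 -0.003 0 1" --pt "-0.02 -0.03 -0.003 0 1" --pt "-0.02 -0.03 -0.003 0 1"

```text
clock: 6.23
position: [0.6035, 0.0166, 0.2066]
ee_rot: [0.062, 0.998, 0.019, 0.007]
ft_force: [0.2, 0.5, -1.9]
grip_width: 0.34
```

```bash
python3 - <<'E'
from h import *
print(pose()[1][:,2],pose()[2]["grip_width"])
plan([.63,-.04,.2],g=1)
E
```

```text
[ 0.01622497  0.03635792 -0.99920711] 0.3400430839937849
at [0.6035 0.0166 0.2066] yaw 82.89 clock 6.2333 F [ 0.2  0.5 -1.9] n 2
[-0.0166, -0.0265, 0.0025, np.float64(-0.0), 1]
[-0.0166, -0.0265, 0.0025, np.float64(-0.0), 1]
```

Emit:
apply_moves --pt "-0.016 -0.026 0.002 0 1" --pt "-0.014 -0.023 0.003 0 1" --pt "0 0 0 0 1" --pt "0 0 0 0 1"

```text
clock: 6.57
position: [0.629, -0.0498, 0.1987]
ee_rot: [0.068, 0.998, 0.016, 0.007]
ft_force: [-0.9, 1.2, -2.2]
grip_width: 0.337
```

```bash
python3 - <<'E'
from h import *
p,M,o=pose()
im,d,K,Rc,c=cam("wrist"); np.savez("w3.npz",im=im,d=d,K=K,Rc=Rc,c=c,p=p,M=M)
print(p,M)
for t in ["shaft","shaft_tip"]:
    for r in nets.place_of("wrist",t)[:2]: print(t,r,at_d(r["xy"],d,K,Rc,c))
q=proj([.548,-.043,.07],K,Rc,c); print(q); u,v=int(q[0]),int(q[1])
a=cv2.resize(im[max(v-50,0):v+50,u-60:u+60],None,fx=5,fy=5,interpolation=2)
w=cv2.resize(im,(384,240)); b=np.zeros((a.shape[0]+240,a.shape[1],3),np.uint8); b[:a.shape[0]]=a; b[a.shape[0]:,:384]=w
b=cv2.resize(b,None,fx=.8,fy=.8,interpolation=cv2.INTER_AREA); print(b.shape); save(b,"w3.png")
E
```

```text
[ 0.62898975 -0.04977079  0.19865576] [[-0.99063027  0.13566067  0.01574335]
 [ 0.13609552  0.9902115   0.03097094]
 [-0.01138771  0.03282335 -0.99939629]]
shaft {'xy': [305.6, 100.9], 'conf': 0.66} [ 0.54849785 -0.04559301  0.07555385]
shaft_tip {'xy': [312.6, 102.1], 'conf': 0.56} [ 0.55028392 -0.03975268  0.07514118]
[308.46867661  99.89830343]
(592, 480, 3)
```

View pics/w3.png

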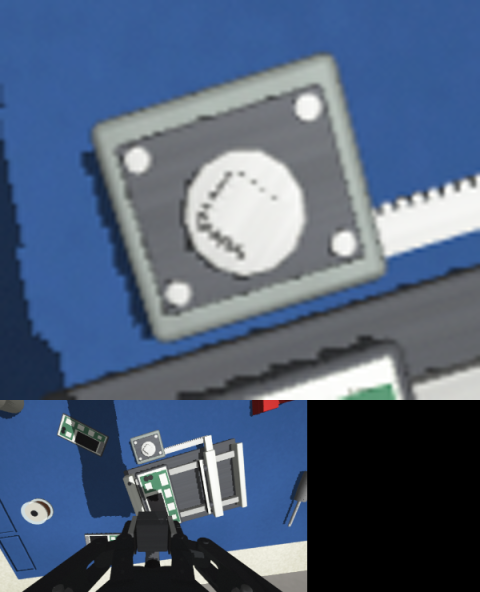

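The shaft shows at crop centre: a white round collar at about (245,212), with the square's left edge faintly visible. I'll get its angle and centre from the depth.

```bash
python3 - <<'E'
from h import *
f=np.load("w3.npz"); P=cloud(f["d"],f["K"],f["Rc"],f["c"])
z=P[...,2][np.hypot(P[...,0]-.549,P[...,1]+.043)<.012]; print(np.histogram(z,bins=np.arange(.05,.085,.0025)))
for nm,a,b,r in [("sq",.068,.085,.02),("disc",.055,.085,.022),("housing",.046,.085,.06)]:
    m,q,rc=patch(P,(.549,-.043),r,a,b); print(nm,m.sum(),rc,q.mean(0),np.median(q[:,2]))
m,_,_=patch(P,(.549,-.043),.02,.068,.085)
ys,xs=np.where(m); print(ys.min(),ys.max(),xs.min(),xs.max())
for r in m[ys.min():ys.max()+1,xs.min():xs.max()+1]: print("".join(".#"[int(x)] for x in r))
E
```

```text
(array([  0,   0,   2, 241,  52,   0,   0,   0,  24, 112, 138,   0,   0,
         0]), array([0.05  , 0.0525, 0.055 , 0.0575, 0.06  , 0.0625, 0.065 , 0.0675,
       0.07  , 0.0725, 0.075 , 0.0775, 0.08  , 0.0825, 0.085 ]))
sq 274 ((549.7540283203125, -43.17835998535156), (13.972087860107422, 13.951301574707031), 47.36062240600586) [ 0.549713   -0.0431582   0.07465196] 0.07501482521966515
disc 737 ((549.961669921875, -43.17779541015625), (26.69902992248535, 26.132631301879883), 82.19409942626953) [ 0.54958845 -0.04324852  0.06499314] 0.059915624114094235
housing 3404 ((547.3887939453125, -43.682579040527344), (52.27189254760742, 59.016693115234375), 8.167217254638672) [ 0.54665563 -0.04359315  0.05257867] 0.05016400638636892
91 113 298 319
........##............
........####..........
.......######.........
......########........
......##########......
.....############.....
....#############.....
....################..
...##################.
...###################
..####################
.####################.
.###################..
####################..
.##################...
...###############....
....##############....
.....############.....
.......#########......
........########......
.........######.......
...........###........
............##........
```

```bash
python3 - <<'E'
from h import *
print(np.round(pose()[2]["joint_pos"],2))
plan([.5495,-.0429,.11],47.4,g=1)
E
```

```text
[-0.23  0.36  0.33  1.52 -0.15  1.27  1.55]
at [ 0.6287 -0.0477  0.1991] yaw 82.36 clock 6.7167 F [-0.1  0.4 -2.4] n 6
[0.0134, -0.0015, 0.0147, np.float64(5.83), 1]
[0.0131, -0.0028, 0.0147, np.float64(5.83), 1]
[0.0128, -0.0041, 0.0147, np.float64(5.83), 1]
[0.0123, -0.0054, 0.0147, np.float64(5.83), 1]
[0.0117, -0.0066, 0.0147, np.float64(5.83), 1]
[0.011, -0.0078, 0.0147, np.float64(5.83), 1]
```

Emit:
apply_moves --pt "0.0134 -0.0015 0.0147 5.8 1" --pt "0.0131 -0.0028 0.0147 5.8 1" --pt "0.0128 -0.0041 0.0147 5.8 1" --pt "0.0123 -0.0054 0.0147 5.8 1" --pt "0.0117 -0.0066 0.0147 5.8 1"

```text
clock: 7.13
position: [0.5638, -0.0354, 0.1258]
ee_rot: [0.318, 0.948, 0.021, 0.006]
ft_force: [1.0, 0.8, -2.7]
grip_width: 0.35
```

Emit:
apply_moves --pt "0.011 -0.0078 0.012 5.8 1" --pt "0 0 0 0 1" --pt "0 0 0 0 1"

```text
clock: 7.38
position: [0.5459, -0.0292, 0.1108]
ee_rot: [0.366, 0.93, 0.021, 0.002]
ft_force: [1.7, 0.4, -1.5]
grip_width: 0.343
```

```bash
python3 - <<'E'
from h import *
print(np.round(pose()[2]["joint_pos"],2),pose()[1][:,2])
plan([.5495,-.0429,.09],47.4,g=1)
E
```

```text
[-0.35  0.26  0.4   1.85 -0.16  1.04  0.93] [ 0.01964313  0.03814401 -0.99907917]
at [ 0.5459 -0.0292  0.1108] yaw 47.08 clock 7.3833 F [ 1.7  0.4 -1.5] n 1
[-0.0122, -0.0084, 0.0204, np.float64(-0.32), 1]
```

Emit:
apply_moves --pt "-0.008 -0.006 0.008 0 1" --pt "-0.004 -0.002 0.006 0 1" --pt "0 0 0.004 0 1" --pt "0 0 0 0 1"

```text
clock: 7.72
position: [0.5535, -0.0393, 0.095]
ee_rot: [0.358, 0.933, 0.023, 0.004]
ft_force: [0.3, 1.2, -2.1]
grip_width: 0.34
```

```bash
python3 - <<'E'
from h import *
plan([.5495,-.0429,.084],47.4,g=1)
im,d,K,Rc,c=cam("side"); u,v=map(int,proj([.55,-.043,.08],K,Rc,c))
save(cv2.resize(im[v-50:v+50,u-60:u+60],None,fx=5,fy=5,interpolation=2),"s1.png")
E
```

```text
at [ 0.5535 -0.0393  0.095 ] yaw 47.97 clock 7.7167 F [ 0.3  1.2 -2.1] n 1
[0.0004, -0.0059, 0.0108, np.float64(0.57), 1]
```

View pics/s1.png

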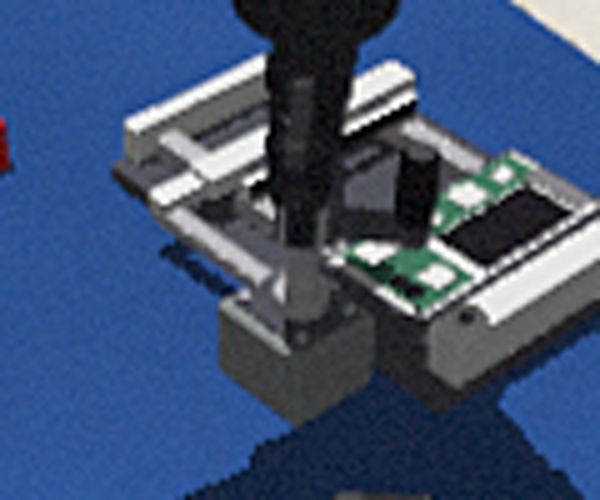

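The side view shows the crank level in the fingers, its hub just above the shaft and the handle off at (418,195). Now I'll centre it and lower.

Emit:
apply_moves --pt "0 -0.006 0.004 0.5 1" --pt "0 -0.001 0.003 0 1" --pt "0 0 0 0 1" --pt "0 0 0 0 1"

```text
clock: 8.1
position: [0.5497, -0.0441, 0.0885]
ee_rot: [0.362, 0.932, 0.024, 0.005]
ft_force: [0.3, -1.3, -1.9]
grip_width: 0.343
```

```bash
python3 - <<'E'
from h import *
plan([.5495,-.0429,.080],47.4,g=1)
E
```

```text
at [ 0.5497 -0.0441  0.0885] yaw 47.52 clock 8.1 F [ 0.3 -1.3 -1.9] n 1
[0.0009, 0.0003, 0.0085, np.float64(0.12), 1]
```

Emit:
apply_moves --pt "0.001 0 0.004 0 1" --pt "0 0 0.004 0 1" --pt "0 0 0.004 0 1" --pt "0 0 0 0 1"

```text
clock: 8.43
position: [0.5494, -0.0424, 0.0756]
ee_rot: [0.362, 0.932, 0.024, 0.005]
ft_force: [-0.1, -0.3, -1.3]
grip_width: 0.345
```

```bash
python3 - <<'E'
from h import *
plan([.5495,-.0429,.060],47.4,g=1)
E
```

```text
at [ 0.5494 -0.0424  0.0756] yaw 47.54 clock 8.4333 F [-0.1 -0.3 -1.3] n 1
[-0.0005, -0.001, 0.0156, np.float64(0.14), 1]
```

Now at about contact height. Lowering further in small steps and watching the force.

Emit:
apply_moves --pt "0 0 0.003 0 1" --pt "0 0 0.003 0 1" --pt "0 0 0 0 1"

```text
clock: 8.68
position: [0.5492, -0.0415, 0.0687]
ee_rot: [0.362, 0.932, 0.024, 0.005]
ft_force: [-0.3, 0.1, -2.3]
grip_width: 0.341
```

```bash
python3 - <<'E'
from h import *
plan([.5495,-.0429,.060],47.4,g=1)
E
```

```text
at [ 0.5492 -0.0415  0.0687] yaw 47.58 clock 8.6833 F [-0.3  0.1 -2.3] n 1
[-0.0012, -0.0012, 0.0086, np.float64(0.18), 1]
```

Emit:
apply_moves --pt "-0.0008 -0.001 0.003 0 1" --pt "0 0 0.003 0 1" --pt "0 0 0 0 1"

```text
clock: 8.93
position: [0.5492, -0.0416, 0.062]
ee_rot: [0.361, 0.932, 0.024, 0.004]
ft_force: [0.2, 0.8, -2.1]
grip_width: 0.345
```

```bash
python3 - <<'E'
from h import *
plan([.5495,-.0429,.060],47.4,g=1)
E
```

```text
at [ 0.5492 -0.0416  0.062 ] yaw 47.62 clock 8.9333 F [ 0.2  0.8 -2.1] n 1
[-0.0011, -0.0008, 0.002, np.float64(0.22), 1]
```

Smooth descent, no jam. Pressing gently to the collar.

Emit:
apply_moves --pt "0 0 0.003 0 1" --pt "0 0 0.002 0 1" --pt "0 0 0 0 1" --pt "0 0 0 0 1"

```text
clock: 9.27
position: [0.5493, -0.0415, 0.0604]
ee_rot: [0.361, 0.932, 0.025, 0.004]
ft_force: [0.1, 0.7, -2.3]
grip_width: 0.344
```

```bash
python3 - <<'E'
from h import *
plan([.5495,-.0429,.060],47.4,g=1)
im,d,K,Rc,c=cam("side"); u,v=map(int,proj([.55,-.043,.07],K,Rc,c))
save(cv2.resize(im[v-50:v+50,u-60:u+60],None,fx=5,fy=5,interpolation=2),"s2.png")
E
```

```text
at [ 0.5493 -0.0415  0.0604] yaw 47.6 clock 9.2667 F [ 0.1  0.7 -2.3] n 1
[-0.0011, -0.0009, 0.0004, np.float64(0.2), 1]
```

View pics/s2.png

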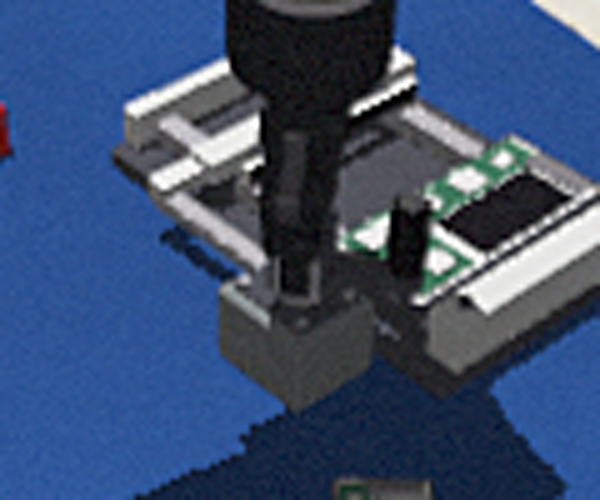

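Side view: the hub stands down at the housing at (300,280), the handle upright at (408,235). Descent stopped at the computed depth. Releasing and rising.

Emit:
apply_moves --pt "0 0 0 0 0" --pt "0 0 0 0 -1" --pt "0 0 0 0 -1" --pt "0 0 0 0 -1" --pt "0 0 -0.01 0 -1"

```text
clock: 9.73
position: [0.5493, -0.0432, 0.0691]
ee_rot: [0.362, 0.932, 0.024, 0.004]
ft_force: [-1.4, 0.2, -0.3]
grip_width: 0.993
```

Emit:
apply_moves --pt "0 0 -0.03 0 -1" --pt "0 0 -0.035 0 -1" --pt "0 0 -0.03 0 -1" --pt "0 0 0 0 -1" --pt "0 0 0 0 -1"

```text
clock: 10.15
position: [0.5469, -0.0487, 0.1721]
ee_rot: [0.363, 0.932, 0.024, 0.006]
ft_force: [-0.3, -0.1, -1.0]
grip_width: 1.0
```

```bash
python3 - <<'E'
from h import *
im,d,K,Rc,c=cam("wrist"); np.savez("w4.npz",im=im,d=d,K=K,Rc=Rc,c=c)
save(im,"w4.png")
P=cloud(d,K,Rc,c); print(pose()[0],pose()[1][:,2])
for nm,xy,r,a,b in [("hub",(.55,-.043),.028,.08,.096),("handle",(.5867,-.077),.02,.10,.12)]:
    m,q,rc=patch(P,xy,r,a,b); print(nm,m.sum(),rc,q.mean(0),np.median(q[:,2]))
E
```

```text
[ 0.54740216 -0.04890451  0.1724379 ] [ 0.02875724  0.04083057 -0.99875216]
hub 1346 ((550.070556640625, -44.15028381347656), (29.494396209716797, 30.654590606689453), 48.55801010131836) [ 0.54894252 -0.04302271  0.08940359] 0.08977789454680447
handle 500 ((587.9679565429688, -77.62269592285156), (18.57652473449707, 18.860050201416016), 33.39230728149414) [ 0.58615098 -0.07619981  0.10873003] 0.10937601370660993
```

View pics/w4.png

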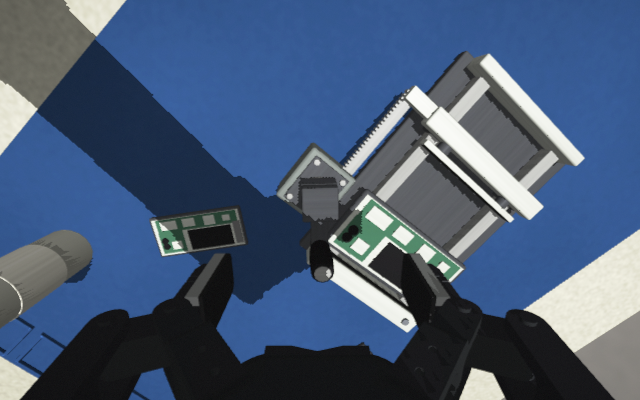

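The crank is seated: hub top at about z 0.087 where 0.086 is expected, crank heading -41.5°. In the wrist image the hub is at (320,200) and the handle at (320,262). Next I'll grip the handle with the jaws across the arm.

```bash
python3 - <<'E'
from h import *
plan([.588,-.076,.125],48.5)
f=np.load("w4.npz"); P=cloud(f["d"],f["K"],f["Rc"],f["c"])
# holder frame: yaw from housing/jaws ; carriage points (z~.042+.003) beyond housing
sh=np.array([.55,-.0437])
for yaw in [8,10,12]:
    a=np.radians(yaw); ex=np.array([np.cos(a),np.sin(a)]); ey=np.array([-np.sin(a),np.cos(a)])
    X=(P[...,:2]-sh)@ex*1000-116; Y=(P[...,:2]-sh)@ey*1000-60
    m=(abs(X)<70)&(Y>20)&(Y<110)&(P[...,2]>.041)&(P[...,2]<.05)
    s=m&(X<-30); t=m&(X>20)
    print(yaw,m.sum(),[np.percentile(Y[k],[2,50,98]).round(1) for k in (s,t) if k.sum()])
E
```

```text
at [ 0.5474 -0.0489  0.1724] yaw 47.45 clock 10.2 F [ 0.8 -0.5  1. ] n 2
[-0.0243, 0.0026, 0.0237, np.float64(-0.52), -1]
[-0.0243, 0.0023, 0.0237, np.float64(-0.52), -1]
8 3890 [array([36.9, 56.4, 69.8]), array([37.5, 57.4, 70.6])]
10 3920 [array([34.5, 54.4, 67.5]), array([31.9, 51.5, 64.9])]
12 3951 [array([32.2, 52.6, 65.6]), array([26.2, 46. , 59.8])]
```

Emit:
apply_moves --pt "-0.024 0.0025 0.022 -0.5 -1" --pt "-0.023 0.0025 0.022 0 -1" --pt "0 0 0 0 -1" --pt "0 0 0 0 -1"

```text
clock: 10.53
position: [0.5883, -0.075, 0.1264]
ee_rot: [0.358, 0.934, 0.025, 0.006]
ft_force: [0.3, 0.1, -0.1]
grip_width: 0.997
```

```bash
python3 - <<'E'
from h import *
plan([.588,-.076,.071],48.5,step=.02)
E
```

```text
at [ 0.5883 -0.075   0.1264] yaw 48.08 clock 10.5333 F [ 0.3  0.1 -0.1] n 3
[-0.0002, -0.0013, 0.0184, np.float64(-0.14), -1]
[-0.0002, -0.0013, 0.0184, np.float64(-0.14), -1]
[-0.0002, -0.0013, 0.0184, np.float64(-0.14), -1]
```

Emit:
apply_moves --pt "0 -0.0013 0.019 0 -1" --pt "0 -0.0013 0.019 0 -1" --pt "0 -0.001 0.018 0 -1" --pt "0 0 0 0 -1" --pt "0 0 0 0 -1"

```text
clock: 10.95
position: [0.5858, -0.0742, 0.0688]
ee_rot: [0.358, 0.934, 0.025, 0.005]
ft_force: [0.2, -0.4, 1.2]
grip_width: 1.002
```

```bash
python3 - <<'E'
from h import *
plan([.588,-.076,.071],48.5,step=.02)
E
```

```text
at [ 0.5858 -0.0742  0.0688] yaw 48.07 clock 10.95 F [ 0.2 -0.4  1.2] n 1
[-0.0028, 0.0003, -0.0022, np.float64(-0.43), -1]
```

Emit:
apply_moves --pt "-0.003 0 -0.0025 0 -1" --pt "0 0 0 0 0.3" --pt "0 0 0 0 1" --pt "0 0 0 0 1" --pt "0 0 0 0 1" --squeeze 25

```text
clock: 11.37
position: [0.5899, -0.0761, 0.0765]
ee_rot: [0.357, 0.934, 0.026, 0.008]
ft_force: [0.4, 0.1, 0.2]
grip_width: 0.454
```

Emit:
apply_moves --pt "0 0 0 0 1" --pt "0 0 0 0 1" --pt "0 0 0 0 1"

```text
clock: 11.62
position: [0.5902, -0.076, 0.0774]
ee_rot: [0.357, 0.934, 0.026, 0.008]
ft_force: [-0.4, -0.4, -0.1]
grip_width: 0.226
```

```bash
cat >> h.py <<'E'
import json
def wind(step=18,n=5,zt=None,r=.0506,gain=1.0,C=(.55,-.0437)):
    p,M,o=pose(); g=p-.019*M[:,2]; v=g[:2]-C
    a=np.degrees(np.arctan2(v[1],v[0])); f=np.array(o["ft_force"])
    L=[]; cur=g.copy()
    for k in range(n):
        b=np.radians(a-step*(k+1)); t=np.array([C[0]+r*np.cos(b),C[1]+r*np.sin(b),g[2]])
        d=(t-cur)*gain; 
        if k==0 and zt is not None: d[2]+=zt-p[2]
        L.append([*[float(round(x,4)) for x in M.T@d],0,1]); cur=t
    th=np.radians(a); tan=np.array([np.sin(th),-np.cos(th)])
    print("t",round(o["clock"],2),"ang",round(a,1),"r",round(np.linalg.norm(v)*1e3,1),"TCP",np.round(p,4),"tilt",np.round(M[:2,2],3),"F",np.round(f,1),"tang",round(f[:2]@tan,1),"rad",round(f[:2]@(v/np.linalg.norm(v)),1),"gw",round(o["grip_width"],3))
    print(json.dumps(L))
E
python3 -c "
from h import *
wind(12)"
```

```text
t 11.62 ang -40.0 r 51.6 TCP [ 0.5902 -0.076   0.0774] tilt [0.034 0.043] F [-0.4 -0.4 -0.1] tang 0.6 rad -0.0 gw 0.226
[[0.0018, -0.0106, -0.0006, 0, 1], [0.0029, -0.0101, -0.0005, 0, 1], [0.005, -0.0093, -0.0005, 0, 1], [0.0068, -0.0081, -0.0004, 0, 1], [0.0083, -0.0065, -0.0003, 0, 1]]
```

Emit:
apply_moves --pt "0.0018 -0.0106 0 0 1" --pt "0.003 -0.01 0 0 1" --pt "0.005 -0.0093 0 0 1" --pt "0.0068 -0.008 0 0 1" --pt "0.0083 -0.0065 0 0 1"

```text
clock: 12.03
position: [0.5431, -0.0936, 0.0762]
ee_rot: [0.357, 0.934, 0.027, 0.012]
ft_force: [3.2, 6.3, 0.9]
grip_width: 0.224
```

```bash
python3 -c "
from h import *
wind(20,zt=.077)"
```

```text
t 12.03 ang -98.7 r 51.3 TCP [ 0.5431 -0.0936  0.0762] tilt [0.043 0.042] F [3.2 6.3 0.9] tang -2.2 rad -6.7 gw 0.224
[[0.0165, -0.0063, -0.0012, 0, 1], [0.0175, -0.001, -0.0001, 0, 1], [0.0168, 0.0051, 0.0002, 0, 1], [0.0141, 0.0105, 0.0006, 0, 1], [0.0096, 0.0147, 0.0009, 0, 1]]
```

Emit:
apply_moves --pt "0.0165 -0.0063 -0.0005 0 1" --pt "0.0175 -0.001 0 0 1" --pt "0.0168 0.005 0.0002 0 1" --pt "0.014 0.0105 0.0006 0 1" --pt "0.0096 0.0147 0.0009 0 1"

```text
clock: 12.45
position: [0.5017, -0.0294, 0.0785]
ee_rot: [0.36, 0.932, 0.03, 0.019]
ft_force: [6.0, -3.4, -0.8]
grip_width: 0.226
```

```bash
python3 -c "
from h import *
wind(24,zt=.077)"
```

```text
t 12.45 ang 164.7 r 51.2 TCP [ 0.5017 -0.0294  0.0785] tilt [0.057 0.043] F [ 6.  -3.4 -0.8] tang -1.7 rad -6.7 gw 0.226
[[0.0049, 0.0205, 0.0029, 0, 1], [-0.0033, 0.0207, 0.0015, 0, 1], [-0.0115, 0.0176, 0.0014, 0, 1], [-0.0177, 0.0114, 0.001, 0, 1], [-0.0208, 0.0033, 0.0005, 0, 1]]
```

Emit:
apply_moves --pt "0.0049 0.0205 0.002 0 1" --pt "-0.0033 0.0207 0.0015 0 1" --pt "-0.0115 0.0176 0.0014 0 1" --pt "-0.0177 0.0114 0.001 0 1" --pt "-0.0208 0.0033 0.0005 0 1"

```text
clock: 12.87
position: [0.5811, -0.0025, 0.0798]
ee_rot: [0.357, 0.933, 0.031, 0.015]
ft_force: [-6.2, -1.7, 15.0]
grip_width: 0.231
```

```bash
python3 -c "
from h import *
wind(24,zt=.077,r=.05)"
```

```text
t 12.87 ang 53.3 r 50.3 TCP [ 0.5811 -0.0025  0.0798] tilt [0.05  0.047] F [-6.2 -1.7 15. ] tang -3.9 rad -5.1 gw 0.231
[[-0.0207, -0.003, 0.0027, 0, 1], [-0.0179, -0.0106, -0.0006, 0, 1], [-0.012, -0.017, -0.0011, 0, 1], [-0.004, -0.0204, -0.0014, 0, 1], [0.0046, -0.0202, -0.0014, 0, 1]]
```

Emit:
apply_moves --pt "-0.0207 -0.003 0.0005 0 1" --pt "-0.0179 -0.0106 -0.0006 0 1" --pt "-0.012 -0.017 -0.001 0 1" --pt "-0.004 -0.0204 -0.0012 0 1" --pt "0.0046 -0.0202 -0.0012 0 1"

```text
clock: 13.28
position: [0.57, -0.089, 0.0788]
ee_rot: [0.354, 0.935, 0.032, 0.012]
ft_force: [-1.5, 10.1, -6.1]
grip_width: 0.218
```

```bash
python3 -c "
from h import *
wind(24,zt=.077,r=.05)"
```

```text
t 13.28 ang -67.6 r 50.0 TCP [ 0.57   -0.089   0.0788] tilt [0.045 0.051] F [-1.5 10.1 -6.1] tang -2.5 rad -9.9 gw 0.218
[[0.0129, -0.0164, 0.0007, 0, 1], [0.0184, -0.0097, -0.0007, 0, 1], [0.0207, -0.0014, -0.0001, 0, 1], [0.0195, 0.0071, 0.0005, 0, 1], [0.0149, 0.0144, 0.001, 0, 1]]
```

Emit:
apply_moves --pt "0.0129 -0.0164 0.002 0 1" --pt "0.0184 -0.0097 0.0003 0 1" --pt "0.0207 -0.0014 0.0003 0 1" --pt "0.0195 0.007 0.0005 0 1" --pt "0.0149 0.0144 0.001 0 1"

```text
clock: 13.7
position: [0.4992, -0.0391, 0.0767]
ee_rot: [0.358, 0.933, 0.036, 0.018]
ft_force: [12.4, -2.6, -3.2]
grip_width: 0.227
```

```bash
python3 -c "
from h import *
wind(24,zt=.077,r=.05)"
```

```text
t 13.7 ang 176.1 r 52.0 TCP [ 0.4992 -0.0391  0.0767] tilt [0.059 0.055] F [12.4 -2.6 -3.2] tang -1.7 rad -12.5 gw 0.227
[[0.0076, 0.0199, 0.0012, 0, 1], [0.0008, 0.0207, 0.0017, 0, 1], [-0.0078, 0.0192, 0.0016, 0, 1], [-0.0149, 0.0144, 0.0013, 0, 1], [-0.0195, 0.0071, 0.0007, 0, 1]]
```

Emit:
apply_moves --pt "0.0076 0.0199 0.002 0 1" --pt "0.0008 0.0207 0.0018 0 1" --pt "-0.0078 0.0192 0.0016 0 1" --pt "-0.0149 0.0144 0.0013 0 1" --pt "-0.0195 0.007 0.0007 0 1"

```text
clock: 14.12
position: [0.5715, 0.0043, 0.0783]
ee_rot: [0.356, 0.934, 0.037, 0.014]
ft_force: [-6.3, -2.5, 20.8]
grip_width: 0.222
```

```bash
python3 -c "
from h import *
wind(24,zt=.078,r=.05)"
```

```text
t 14.12 ang 66.4 r 51.1 TCP [0.5715 0.0043 0.0783] tilt [0.052 0.06 ] F [-6.3 -2.5 20.8] tang -4.7 rad -4.8 gw 0.222
[[-0.021, 0.0011, 0.0004, 0, 1], [-0.0198, -0.0064, -0.0005, 0, 1], [-0.0155, -0.0138, -0.0011, 0, 1], [-0.0085, -0.0189, -0.0015, 0, 1], [-0.0, -0.0207, -0.0017, 0, 1]]
```

Emit:
apply_moves --pt "-0.021 0.001 0 0 1" --pt "-0.0198 -0.0064 -0.0004 0 1" --pt "-0.0155 -0.0138 -0.0008 0 1" --pt "-0.0085 -0.0189 -0.0008 0 1" --pt "0 -0.0207 -0.001 0 1"

```text
clock: 14.53
position: [0.5811, -0.0822, 0.0785]
ee_rot: [0.352, 0.935, 0.038, 0.011]
ft_force: [-2.7, 8.4, -3.2]
grip_width: 0.225
```

```bash
python3 -c "
from h import *
wind(24,zt=.0775,r=.05)"
```

```text
t 14.53 ang -52.8 r 49.9 TCP [ 0.5811 -0.0822  0.0785] tilt [0.048 0.064] F [-2.7  8.4 -3.2] tang -2.9 rad -8.3 gw 0.225
[[0.0082, -0.0191, -0.0005, 0, 1], [0.0153, -0.014, -0.001, 0, 1], [0.0197, -0.0066, -0.0004, 0, 1], [0.0207, 0.002, 0.0003, 0, 1], [0.0181, 0.0102, 0.0009, 0, 1]]
```

Emit:
apply_moves --pt "0.0082 -0.0191 0.001 0 1" --pt "0.0153 -0.014 0 0 1" --pt "0.0197 -0.0066 0 0 1" --pt "0.0207 0.002 0.0005 0 1" --pt "0.018 0.0102 0.001 0 1"

```text
clock: 14.95
position: [0.4993, -0.0496, 0.0753]
ee_rot: [0.355, 0.934, 0.043, 0.016]
ft_force: [22.0, -0.4, -8.5]
grip_width: 0.226
```

```bash
cat >> h.py <<'E'
def carr(tag,yaw=8.2,sh=(.5499,-.0435),save_=False):
    im,d,K,Rc,c=cam("top"); P=cloud(d,K,Rc,c)
    a=np.radians(yaw); ex=np.array([np.cos(a),np.sin(a)]); ey=np.array([-np.sin(a),np.cos(a)])
    # project carriage top line by brightness along holder y, at several x
    out=[]
    for X in (-20,0,20,40,60):
        ys=np.arange(-130,110,.5); s=[]
        for Y in ys:
            w=np.array(sh)+ex*(X+116)/1000+ey*(Y+60)/1000
            s.append(cv2.getRectSubPix(im,(1,1),tuple(map(float,proj([*w,.042],K,Rc,c)))).mean())
        s=np.array(s)>190; e=np.flatnonzero(np.diff(s.astype(int)))
        out.append(ys[e].tolist())
    for o in out: print(tag,o)
E
python3 -c "
from h import *
wind(24,zt=.0775,r=.05); carr('c')"
```

```text
t 14.95 ang -172.1 r 52.4 TCP [ 0.4993 -0.0496  0.0753] tilt [0.06 0.07] F [22.  -0.4 -8.5] tang -3.4 rad -21.7 gw 0.226
[[0.0111, 0.0184, -0.0004, 0, 1], [0.0049, 0.0201, 0.0019, 0, 1], [-0.0038, 0.0204, 0.0019, 0, 1], [-0.0118, 0.0171, 0.0016, 0, 1], [-0.0177, 0.0108, 0.001, 0, 1]]
c [-126.0, -110.0, -48.0, -39.0, -6.5, 10.0]
c [-126.5, -109.5, -20.5, -19.0, -6.0, 9.5]
c [-126.5, -110.0, -50.5, -38.0, -20.5, -19.0, -6.0, 9.5]
c [-126.5, -110.0, -5.5, 9.5]
c [-126.5, -125.0, -113.5, -110.0, -5.5, 9.0]
```

Emit:
apply_moves --pt "0.0125 0.018 0 0 1" --pt "0.0049 0.02 0.002 0 1" --pt "-0.0038 0.0204 0.002 0 1" --pt "-0.0118 0.017 0.0016 0 1" --pt "-0.0177 0.0108 0.001 0 1"

```text
clock: 15.42
position: [0.564, 0.0074, 0.079]
ee_rot: [0.354, 0.934, 0.044, 0.017]
ft_force: [-6.8, -3.3, 13.6]
grip_width: 0.225
```

```bash
python3 -c "
from h import *
wind(16,zt=.0775,r=.05)"
```

```text
t 15.42 ang 75.5 r 51.4 TCP [0.564  0.0074 0.079 ] tilt [0.062 0.07 ] F [-6.8 -3.3 13.6] tang -5.8 rad -4.9 gw 0.225
[[-0.0138, 0.0032, 0.0018, 0, 1], [-0.0139, 0.0007, 0.0001, 0, 1], [-0.0136, -0.0031, -0.0003, 0, 1], [-0.0122, -0.0067, -0.0006, 0, 1], [-0.0098, -0.0098, -0.0009, 0, 1]]
```

Emit:
apply_moves --pt "-0.0138 0.003 0.0003 0 1" --pt "-0.0139 0.0007 0 0 1" --pt "-0.0136 -0.003 -0.0002 0 1" --pt "-0.0122 -0.0067 -0.0004 0 1" --pt "0 0 0 0 1"

```text
clock: 15.83
position: [0.5987, -0.0358, 0.0811]
ee_rot: [0.353, 0.935, 0.043, 0.014]
ft_force: [2.8, -0.8, 5.9]
grip_width: 0.22
```

```bash
python3 -c "
from h import *
wind(10,zt=.078,r=.05); carr('c')"
```

```text
t 15.83 ang 7.8 r 48.1 TCP [ 0.5987 -0.0358  0.0811] tilt [0.056 0.07 ] F [ 2.8 -0.8  5.9] tang 1.2 rad 2.6 gw 0.22
[[-0.0073, -0.0051, 0.0027, 0, 1], [-0.0049, -0.0072, -0.0007, 0, 1], [-0.0036, -0.0079, -0.0007, 0, 1], [-0.0021, -0.0084, -0.0008, 0, 1], [-0.0006, -0.0087, -0.0008, 0, 1]]
c [-18.5, -3.0]
c [-17.5, -3.5]
c [-33.0, -30.0, -18.0, -3.0]
c [-32.5, -30.5, -18.0, -3.5]
c [-32.0, -30.0, -17.5, -3.5]
```

Emit:
apply_moves --pt "-0.005 -0.0062 0.0005 0 1" --pt "-0.0049 -0.0072 -0.0003 0 1" --pt "-0.0036 -0.0079 -0.0005 0 1" --pt "-0.0021 -0.0084 -0.0006 0 1"

```text
clock: 16.22
position: [0.5924, -0.0657, 0.0818]
ee_rot: [0.351, 0.935, 0.046, 0.017]
ft_force: [5.7, 1.9, -3.8]
grip_width: 0.226
```

```bash
python3 -c "
from h import *
wind(10,zt=.078,r=.05)"
```

```text
t 16.22 ang -29.7 r 47.3 TCP [ 0.5924 -0.0657  0.0818] tilt [0.065 0.074] F [ 5.7  1.9 -3.8] tang -4.5 rad 4.0 gw 0.226
[[-0.0036, -0.0085, 0.003, 0, 1], [0.0005, -0.0087, -0.0009, 0, 1], [0.002, -0.0084, -0.0008, 0, 1], [0.0035, -0.008, -0.0008, 0, 1], [0.0048, -0.0072, -0.0007, 0, 1]]
```

Emit:
apply_moves --pt "-0.003 -0.0085 0.003 0 1" --pt "0 -0.0087 0.001 0 1" --pt "0 0 0 0 1" --pt "0 0 0 0 1"

```text
clock: 16.55
position: [0.5813, -0.082, 0.0774]
ee_rot: [0.351, 0.935, 0.048, 0.018]
ft_force: [3.6, 3.6, 3.7]
grip_width: 0.221
```

```bash
python3 -c "
from h import *
wind(10,zt=.078,r=.05); carr('c')
im,d,K,Rc,c=cam('top'); u,v=map(int,proj([.64,-.03,.05],K,Rc,c))
save(cv2.resize(im[v-55:v+55,u-60:u+60],None,fx=5,fy=5,interpolation=2),'t2.png')"
```

```text
t 16.55 ang -53.0 r 49.8 TCP [ 0.5813 -0.082   0.0774] tilt [0.067 0.077] F [3.6 3.6 3.7] tang -5.0 rad -0.7 gw 0.221
[[0.0024, -0.0083, -0.0015, 0, 1], [0.0039, -0.0077, -0.0008, 0, 1], [0.0052, -0.0069, -0.0007, 0, 1], [0.0064, -0.0059, -0.0006, 0, 1], [0.0073, -0.0048, -0.0005, 0, 1]]
c [-55.5, -46.0, -32.5, -32.0, -21.5, -6.5]
c [-117.0, -109.5, -32.5, -31.5, -21.0, -7.0]
c [-126.5, -110.0, -56.5, -45.0, -32.0, -31.5, -21.0, -7.0]
c [-126.5, -110.0, -20.5, -7.0]
c [-126.5, -125.0, -113.0, -110.5, -20.5, -6.5]
```

View pics/t2.png

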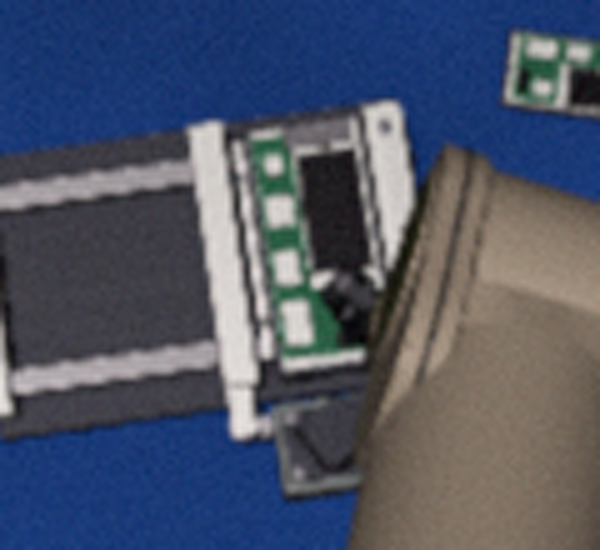

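Top view: the jaw plate (strip at about (255,240)) is against the phone and the phone is at the fixed jaw. The gap from carriage to jaw has shrunk from 14.6 to about 11.4 mm, so roughly 3.2 mm of squeeze. The handle force is 5.0 N, about 2.6 N above friction, which agrees. I'm stopping the winding here, then releasing and backing off.

Emit:
apply_moves --pt "0 0 0 0 0.3" --pt "0 0 0 0 -1" --pt "0 0 0 0 -1" --pt "0 0 0 0 -1" --pt "0 0 0 0 -1"

```text
clock: 17.07
position: [0.5783, -0.0834, 0.075]
ee_rot: [0.352, 0.935, 0.046, 0.015]
ft_force: [-0.3, -0.6, 0.1]
grip_width: 0.897
```

Emit:
apply_moves --pt "0 0 -0.01 0 -1" --pt "0 0 -0.025 0 -1" --pt "0 0 -0.03 0 -1" --pt "0 0 -0.035 0 -1" --pt "0 0 -0.035 0 -1"

```text
clock: 17.48
position: [0.5646, -0.0933, 0.2074]
ee_rot: [0.352, 0.935, 0.042, 0.007]
ft_force: [0.3, 0.3, 0.4]
grip_width: 1.001
```

Emit:
apply_moves --pt "0.02 0 -0.03 0 -1" --pt "0.02 0 -0.02 0 -1" --pt "0 0 0 0 -1" --pt "0 0 0 0 -1"

```text
clock: 17.82
position: [0.533, -0.073, 0.2717]
ee_rot: [0.354, 0.934, 0.044, 0.014]
ft_force: [-0.7, 0.4, -0.2]
grip_width: 1.0
```

```bash
python3 - <<'E'
from h import *
carr("c")
im,d,K,Rc,c=cam("wrist"); P=cloud(d,K,Rc,c); print(pose()[0],pose()[2]["ft_force"])
for nm,xy,r,a,b in [("hub",(.55,-.043),.028,.08,.096),("handle",(.580,-.083),.02,.10,.12)]:
    m,q,rc=patch(P,xy,r,a,b); print(nm,m.sum(),rc,q.mean(0),np.median(q[:,2]))
save(im,"w5.png")
E
```

```text
c [-55.0, -46.0, -21.0, -7.0]
c [-116.0, -110.0, -21.0, -7.0]
c [-124.0, -110.5, -56.0, -45.5, -20.5, -7.0]
c [-126.0, -110.5, -20.5, -7.0]
c [-126.0, -125.5, -112.5, -110.5, -20.0, -7.0]
[ 0.5331538  -0.07316447  0.27057935] [ 0.45599266 -1.03764613 -1.09798437]
hub 713 ((550.57568359375, -44.1015625), (30.274158477783203, 30.645702362060547), 43.647335052490234) [ 0.54933842 -0.04375815  0.08978551] 0.09014899351477051
handle 241 ((585.880126953125, -80.8836898803711), (18.1737117767334, 18.55925750732422), 48.464942932128906) [ 0.58461681 -0.08010017  0.10815806] 0.10880129664981991
```

View pics/w5.png

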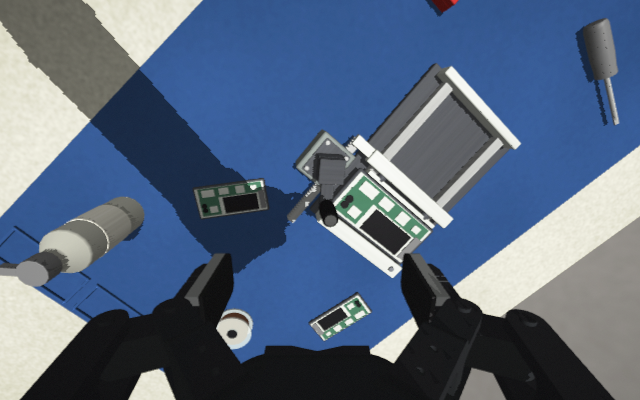

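Before handing in, a metric check of the squeeze: the distance from carriage to fixed-jaw face from the depth, which should be 96 mm at first touch and less when squeezed.

```bash
python3 - <<'E'
from h import *
im,d,K,Rc,c=cam("wrist"); P=cloud(d,K,Rc,c); sh=np.array([.5502,-.0437])
Z=P[...,2]-.003
for yaw in (7.5,8.2,9):
    a=np.radians(yaw); ex=np.array([np.cos(a),np.sin(a)]); ey=np.array([-np.sin(a),np.cos(a)])
    X=(P[...,:2]-sh)@ex*1000-116; Y=(P[...,:2]-sh)@ey*1000-60
    for xr in ((-60,-20),(-20,20),(20,60)):
        m=(X>xr[0])&(X<xr[1])
        h=[]
        for y in np.arange(-130,8,1.0):
            k=m&(Y>=y)&(Y<y+1); h.append(np.median(Z[k])*1000 if k.sum()>3 else np.nan)
        h=np.array(h); 
        if yaw==8.2: print(xr,[(int(y),round(float(v),0)) for y,v in zip(np.arange(-130,8),h) if y<-104 or -44<y<2])
    m=(abs(X)<60)&(Z>.0395)&(Z<.046)
    for lo,hi in((-135,-100),(-30,10)):
        s=m&(Y>lo)&(Y<hi)
        ends=[np.percentile(Y[s&(X>q)&(X<q+25)],[1,99]).round(1).tolist() for q in(-60,-10,35)]
        print(yaw,lo,ends)
E
```

```text
7.5 -135 [[-128.4, -106.3], [-127.1, -105.6], [-126.7, -104.8]]
7.5 -30 [[-29.8, -3.9], [-29.6, -3.3], [-29.7, -2.7]]
(-60, -20) [(-130, 41.0), (-129, 42.0), (-128, 42.0), (-127, 43.0), (-126, 43.0), (-125, 43.0), (-124, 43.0), (-123, 42.0), (-122, 43.0), (-121, 42.0), (-120, 43.0), (-119, 43.0), (-118, 43.0), (-117, 43.0), (-116, 42.0), (-115, 43.0), (-114, 43.0), (-113, 43.0), (-112, 42.0), (-111, 43.0), (-110, 43.0), (-109, 42.0), (-108, 40.0), (-107, 36.0), (-106, 35.0), (-105, 35.0), (-43, 36.0), (-42, 36.0), (-41, 36.0), (-40, 36.0), (-39, 35.0), (-38, 35.0), (-37, 34.0), (-36, 40.0), (-35, 40.0), (-34, 41.0), (-33, 41.0), (-32, 41.0), (-31, 40.0), (-30, 40.0), (-29, 27.0), (-28, 27.0), (-27, 26.0), (-26, 27.0), (-25, 40.0), (-24, 42.0), (-23, 42.0), (-22, 43.0), (-21, 42.0), (-20, 42.0), (-19, 42.0), (-18, 43.0), (-17, 43.0), (-16, 42.0), (-15, 43.0), (-14, 43.0), (-13, 42.0), (-12, 42.0), (-11, 42.0), (-10, 43.0), (-9, 43.0), (-8, 43.0), (-7, 42.0), (-6, 42.0), (-5, 41.0), (-4, nan), (-3, 27.0), (-2, 13.0), (-1, 12.0), (0, 13.0), (1, 13.0)]
(-20, 20) [(-130, nan), (-129, 42.0
[... 1384 characters left out ...]
, (-35, 40.0), (-34, 40.0), (-33, 41.0), (-32, 40.0), (-31, 41.0), (-30, 40.0), (-29, 15.0), (-28, 14.0), (-27, 13.0), (-26, 13.0), (-25, 31.0), (-24, 42.0), (-23, 43.0), (-22, 42.0), (-21, 43.0), (-20, 43.0), (-19, 42.0), (-18, 42.0), (-17, 42.0), (-16, 43.0), (-15, 43.0), (-14, 42.0), (-13, 43.0), (-12, 42.0), (-11, 42.0), (-10, 42.0), (-9, 42.0), (-8, 42.0), (-7, 42.0), (-6, 43.0), (-5, 42.0), (-4, nan), (-3, 27.0), (-2, 15.0), (-1, 13.0), (0, 13.0), (1, 14.0)]
8.2 -135 [[-129.3, -107.3], [-128.5, -107.1], [-128.6, -106.8]]
8.2 -30 [[-29.7, -4.9], [-29.8, -4.7], [-29.7, -4.6]]
9 -135 [[-130.1, -108.2], [-130.1, -108.7], [-130.7, -109.0]]
9 -30 [[-29.2, -5.7], [-25.9, -6.4], [-29.2, -6.8]]
```

```bash
python3 -c "
from h import *
print(workorder.hand_in())"
```

```text
the job is handed in; nothing more can be done
None
```

The job is handed in: the dark steel crank stands on the shaft square and the sprung jaw holds the phone against the fixed jaw. The hand-in gave no verdict. It finished at about 18 s of the 72 s allowed.

I gripped the crank by its hub, set it on the square at about 47°, and wound it clockwise by the handle for about 3.0 turns (75 mm). Then I released it and backed off.

| Check | Measured | Expected |
|---|---|---|
| Hub top (crank seated) | z about 0.087 m after correcting a 3 mm camera height bias | 0.086 m |
| Carriage position | y about -14.5 mm | -12 mm at first touch |
| Jaw face | -36.3 mm, straight along x | -36 mm with the phone home against the fixed jaw |
| Squeeze, final depth check | about 2.2–2.5 mm, by calculation about 25 N | 2–6 mm, over 12 N |
| Force on the tool after backing off | about 0, within noise | about 0 |

- **Squeeze estimates disagree:** the earlier picture gave about 3.2 mm, and the handle force gave about 3.5 mm. All three are in the firm range, but the final depth figure is near its low end.
- **Crank height while winding:** the arm's vertical force swung between about -8.5 and +21 N, and its height varied by about ±3 mm. The crank's height on the square was not measured directly during winding; it was seated at the end.
- **Crank tilt:** the handle top read about 2–3 mm low relative to the hub, which suggests a tilt of about 0.05 rad. The limit is 0.15 rad.
- **Loose things:** the last wrist view shows the bottle standing and the spool and screwdriver apparently where they were.

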